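# Turn the serving board cream side up

### The job

Two serving boards, each with one dark face and one cream face, lie on the low display riser: turn over the one that shows its dark face. Slide it flat until it sticks out past an end of the riser, so that you can get under it, then lay it dark side down, cream side up, flat on the middle of the blue paper sheet. Leave the other board, already cream side up, where it is.

Things in the scene. Friction and masses are not known exactly. Their poses are not given: they have to be found in the camera images.
- board: The board to turn: stiff wood, 140 mm along its x, 110 along its y, 10 thick, about 0.11 kg. It starts flat on the riser near its left or right end, dark brown face up, its x within 7 degrees of the riser's x, its outer edge 10 to 45 mm in from that end. Origin: centre of the cream face (underside at the start); z points out through the dark face.
- spare: The other board, same size, lying flat near the riser's other end with its cream face already up; leave it alone. Origin: centre of its underside (its dark face), z up.
- bench: The riser: a fixed plank table, top 230 mm along x, 460 mm along y, 110 mm above the work surface and 16 mm thick. Its ends lie 230 mm from the origin along +y and -y; the space past both ends is clear. Open below but for four 22 mm legs at x = +-95, y = +-130 mm. Origin: centre of its foot, on the work surface; z up.
- sheet (a point): Centre of the blue paper sheet fixed on the middle of the riser's top, at the height of that top (straight above the riser's origin, same axes). Sheet 180 mm along x, 160 along y, with no real thickness.
Not all that is in view belongs to the job. Leave any green, red or yellow look-alike of the board alone.

How it is judged (in metres and radians):
On the way:
1. the dark-faced board, still lying flat on the riser, sticks out past the riser's end by 20 mm or more ((y of board in the frame of sheet above 0.195 m or y of board in the frame of sheet below -0.195 m) and angle between board's own z axis and vertical below 0.17 rad and z of board in the frame of sheet between -0.01 and 0.01 m), for 0.2 s.
At the end, for the whole second after the job is handed in: The board lies cream side up, flat (within 10 degrees) on the riser and at rest, its centre within 40 mm of the sheet's centre; the other board is within 20 mm of where it was and still cream side up (angle between board's own z axis and vertical above 2.97 rad and horizontal distance between board and sheet below 0.04 m and z of board in the frame of sheet between 0.004 and 0.016 m and linear speed of board below 0.02 m/s and distance of spare from where it was at the start of the episode below 0.02 m and angle between spare's own z axis and vertical below 0.17 rad); the robot touches nothing.
It fails at once if the other board is shifted by more than 20 mm or tipped (distance of spare from where it was at the start of the episode above 0.02 m or angle between spare's own z axis and vertical above 0.25 rad).
It also fails if it takes over 56 s, if anything falls off the work surface, if the arm or the gripper's body presses on something with over 40 N, if the wrist force passes 120 N, or if a joint passes its speed limit or range.

### The arm

A 6-joint arm with a two-finger parallel gripper is mounted at the origin on the work surface. World frame = base frame: x ahead of the robot, y to its left, z up, the work surface at z = 0. Lengths are in m, angles in degrees, forces in N, time in s.
With the tool pointing down it reaches from about 0.3 to 1 m from the base axis. Payload 5.1 kg.
Tool frame: the origin (TCP) lies at the centre of the arm's flange, where the gripper is bolted on; the fingertips stand 190 mm ahead of it and the grasp point (between the pads) lies 171 mm ahead of it (r.finger_overhang is the distance from the TCP to the fingertips, in m); z points along the fingers, y is the line along which they close (so a half turn about z gives the same grasp; the last joint's range is limited). The gripper opens to 95 mm and grips with 3 to 60 N. Pads are 20 mm wide; open, the fingers measure 119 mm over their backs; the gripper's body (75 mm by 180 mm) begins 59 mm behind the grasp point.
Start: joints at [64.194, 7.093, 94.555, -0, 78.352, -4.733], TCP at [0.234, 0.607, 0.405] pointing down, gripper open.
Joint ranges: [-149.61, 149.61], [-58.7, 133.49], [1.44, 155.28], [-77.14, 257.14], [18.33, 153.61], [-166.67, 166.67]. Speed limits (degrees/s): [147.25, 147.25, 180, 180, 180, 180].

### API

Orientations are given as [roll, pitch, yaw] about the fixed x, y, z axes, in that order (R = Rz(yaw) Ry(pitch) Rx(roll)).
In Python, from rig import r gives the robot as it stands. The module is installed in compiled form; this text tells all that it offers.
- The arm moves only by the tool send_rows, never from a script. Its argument "targets" is a list of rows, each a list of 2 entries, a list of its own where there are three numbers: the shift along the tool's x, y, z as a fraction of full scale, then the turn about the tool's z as a fraction of full scale. In form: [[[dx, dy, dz], spin], ...]. A call has exactly 8 rows; each row shifts and turns the commanded pose from where the row before left it, along the tool's axes as they then stand; what a row does not reach is not made up. Full scale, the value 1, is 0.03 m for a shift and 6 degrees for a turn. A row lasts 1/10 s, in which the tool goes at most 50 mm and 8.59 degrees, less where a joint would pass 70% of its speed; a pose out of reach is approached as far as the arm can. A call with a number of a shift or a turn outside -1 to 1 is refused whole. A call with a gripper value outside its range is refused whole. "gripper" is the finger opening in mm, from 0 to 95.1, set as the call begins (left out, the last holds). The fingers move at their own pace and stop on an object; the grip force is fixed at half the most. Time passes only in rows, so rows that do not move let the fingers close, or fill a call up. It gives the time, the measured TCP pose, the force, the opening and the grip force at its end, in the units of the state.
- r.get_obs(): the state, without advancing time (a new reading comes with each control period).
- r.camera(name): name is "scene" or "top" or "wrist"; returns a dict with "frame" (420x560x3 uint8, blue, green, red), "depth" (420x560 float32, m along the optical axis (not along the pixel's ray), 0 where there is no reading), "camera_matrix" (3x3 intrinsics, pixels), "R" (3x3) and "t" (3): a world point X has camera coordinates R X + t. Camera axes: x right, y down, z forward; pixel columns grow to the right and rows downward; lengths in m; the calibration is good to about 2 mm. A picture is of the moment at which its call begins.
- r.job_done(): hands the job in; it is judged then, once.
The state is a dict: "t": time; "qpos": joint angles; "qvel": joint speeds; "joint_efforts": joint torques, N m; "ee_pos": TCP position; "tcp_rot": TCP orientation; "wrist_force": force on the tool from outside, world axes, zero at the start; "torque": the same for the moment, N m; "grip_width": finger opening in m; "grip_force": force on a finger pad.
Only numpy, scipy, OpenCV 4.12 (cv2) and the standard library are available. Lean on these libraries where they do the work, as an engineer would, in place of code of your own. Each camera call takes 0.05 s, during which the arm holds its last target. There are 200 camera calls.

## Working session

There is one attempt and no reset: what is moved stays moved. The work goes in short steps, Python scripts to look and compute and a tool call to move; the robot and the scene stay as the last step left them, time stands still between calls to the robot, and variables do not carry over. Pictures are saved under pics/ and viewed, at most 10 in all, crops included, and the job is handed in when it is done.

Besides the shell and the picture viewer there is one more tool, called after "Call:" by a JSON object that holds its "op" and its "data". send_rows: Moves the arm, as the interface text tells. Shift numbers are shares of 0.03 m and turn numbers shares of 6 degrees, none past 1 either way. Its arguments: {"type":"object","properties":{"targets":{"type":"array","items":{"type":"array"}},"gripper":{"type":"number"}},"required":["targets"]}

```bash
mkdir -p pics; cat > h.py <<'E'
import numpy as np,cv2
from rig import r
def P(c,u,v,z=None):
    K=c['camera_matrix'];d=np.linalg.inv(K)@[u,v,1]
    if z is None: return c['R'].T@(d*c['depth'][int(v),int(u)]-c['t'])
    o=-c['R'].T@c['t'];w=c['R'].T@d
    return o+w*(z-o[2])/w[2]
E
python3 - <<'E'
from h import *
o=r.get_obs();print(o)
a=r.camera('top');b=r.camera('scene')
cv2.imwrite('pics/top.png',a['frame']);cv2.imwrite('pics/scene.png',b['frame'])
for c in(a,b):print(c['R'].round(3),c['t'],c['camera_matrix'])
E
```

```text
{'t': 0.0, 'qpos': array([ 6.41929092e+01,  7.13385126e+00,  9.46332572e+01, -1.62291210e-03,
        7.83501437e+01, -4.73159336e+00]), 'qvel': array([ 0.09045863, -0.05046344,  0.05064509,  0.0413031 ,  0.13947504,
       -0.0421887 ]), 'joint_efforts': array([ 3.99902565e-04, -4.17621839e+01, -3.59927917e+01,  7.75291608e-02,
        4.94349562e-02, -1.83258758e-04]), 'ee_pos': array([0.23365106, 0.60629276, 0.40349113]), 'tcp_rot': array([-1.79883016e+02, -8.08850384e-03,  1.58924824e+02]), 'wrist_force': array([-0.39349967,  0.38556104,  0.14049868]), 'torque': array([-0.03133293,  0.01966266,  0.00766243]), 'grip_force': 0.0, 'grip_width': 0.09512813489117244}
[[-0.005 -1.     0.009]
 [-0.983  0.003 -0.181]
 [ 0.181 -0.01  -0.983]] [0.03332311 0.35609227 1.43440818] [[485.88998911   0.         281.14675182]
 [  0.         485.88998911 202.90406404]
 [  0.           0.           1.        ]]
[[ 0.896  0.444 -0.013]
 [ 0.325 -0.675 -0.663]
 [-0.303  0.59  -0.749]] [-3.16995830e-01 -1.17688154e-03  1.28675790e+00] [[389.86066381   0.         276.64371759]
 [  0.         389.86066381 213.1233637 ]
 [  0.           0.           1.        ]]
```

View pics/top.png

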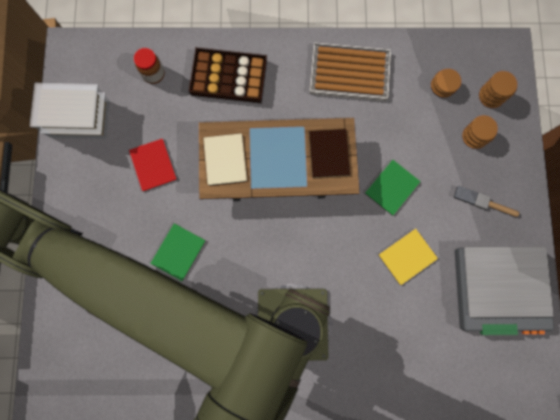

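View pics/scene.png

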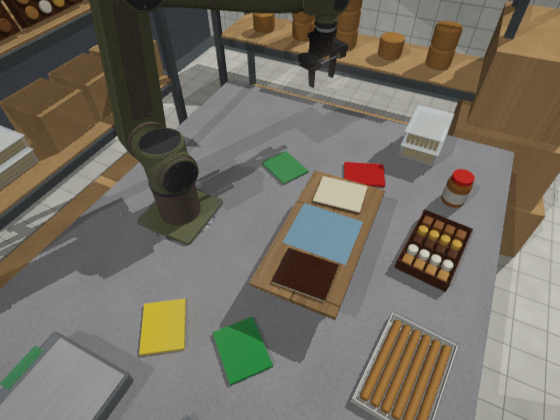

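The top view shows the dark board at the riser's right (-y) end, around px (310-350, 128-178). The cream spare is at (225,160) and the blue sheet at (278,157). The tool only ever points down, so I plan to tip the board over the end beside a side corner and pinch it there. First I'll measure.

```bash
cat >> h.py <<'E'
def rect(c,mask,z):
    n,l,s,_=cv2.connectedComponentsWithStats(mask.astype(np.uint8))
    k=1+s[1:,4].argmax();p=np.argwhere(l==k)[:,::-1]
    w=np.array([P(c,u,v,z)[:2] for u,v in p],np.float32)
    return cv2.minAreaRect(w)
E
python3 - <<'E'
from h import *
c=r.camera('top');f=c['frame'].astype(int);B,G,R=f[...,0],f[...,1],f[...,2]
roi=np.zeros(B.shape,bool);roi[110:205,190:370]=1
m=roi&(R<75)&(B<40)&(G<45)&(c['depth']>0)
roi2=np.zeros_like(roi);roi2[125:182,300:358]=1
print('board',rect(c,roi2&(f.sum(2)<130),.12))
print('sheet',rect(c,roi&(B>R+40),.11))
print('spare',rect(c,roi&(R>180)&(B>120),.12))
w=np.array([[P(c,u,v) for u in range(0,560)] for v in range(420)])
top=(w[...,2]>.1)&(w[...,2]<.13)&roi
print('riser',cv2.minAreaRect(w[top][:,:2].astype(np.float32)))
for n,(u,v) in dict(bd=(330,153),sh=(278,157),rt=(353,185),tray=(350,88),green=(393,187),choc=(228,75),trayedge=(350,96)).items():print(n,P(c,u,v).round(3))
# all raised things near the right end
k=(w[...,2]>.008)&(w[...,0]>.3)&(w[...,0]<1)&(w[...,1]<-.0)&(w[...,1]>-.45)
hm=np.clip(w[...,2]*1000,0,255).astype(np.uint8)
big=np.hstack([cv2.resize(x[40:230,270:430],None,fx=2.4,fy=2.4,interpolation=cv2.INTER_CUBIC) for x in (c['frame'],cv2.applyColorMap(hm,2))])
cv2.imwrite('pics/c1.png',big)
E
```

```text
board ((0.4879724979400635, -0.1071351021528244), (0.1361539661884308, 0.10709536820650101), 3.305635690689087)
sheet ((0.47846704721450806, 0.04250110685825348), (0.17399778962135315, 0.15424932539463043), 1.8719910383224487)
spare ((0.4714758098125458, 0.1958821564912796), (0.13903088867664337, 0.1097676008939743), 6.190037250518799)
riser ((0.47949278354644775, 0.041289448738098145), (0.23279094696044922, 0.46073704957962036), 1.7451175451278687)
bd [ 0.486 -0.109  0.122]
sh [0.476 0.041 0.115]
rt [ 0.394 -0.175  0.107]
tray [ 0.725 -0.188  0.031]
green [0.09  0.046 1.475]
choc [0.769 0.198 0.033]
trayedge [ 0.705 -0.189  0.017]
```

View pics/c1.png

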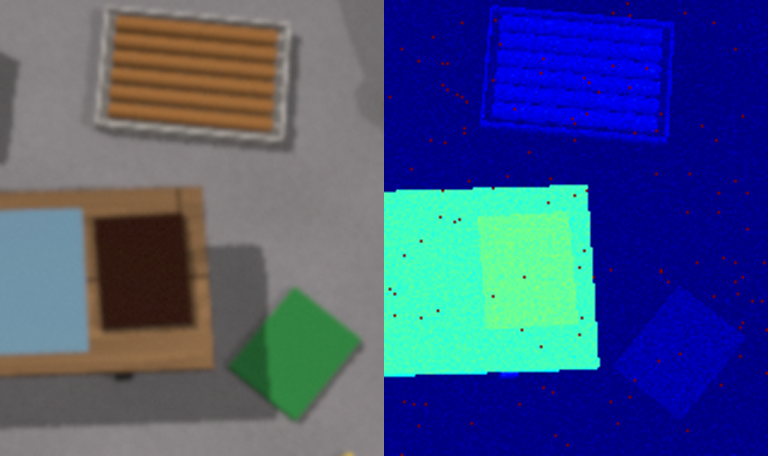

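The heat-map crop shows the board at (95-190, 215-330), lying flat on the riser. The green look-alike sits beyond the near corner and the tray is well clear past the far side. I'll use the far (+x, -y) corner and start by moving over to the board.

Call:
{"op": "send_rows", "data": {"targets": [[[-0.3, -0.45, 0], 0], [[-0.546, -0.857, 0], 0], [[-0.546, -0.857, 0], 0], [[-0.546, -0.857, 0], 0], [[-0.546, -0.857, 0], 0], [[-0.546, -0.857, 0], 0], [[-0.546, -0.857, 0], 0], [[-0.546, -0.857, 0], 0]], "gripper": 60}}

```text
t: 0.95
ee_pos: [0.2795, 0.3802, 0.4044]
tcp_rot: [-180.0, -0.0, 158.9]
wrist_force: [0.5, 0.3, 0.4]
grip_width: 0.0601
grip_force: 0.0
```

Call:
{"op": "send_rows", "data": {"targets": [[[-0.546, -0.857, 0], 0], [[-0.546, -0.857, 0], 0], [[-0.546, -0.857, 0], 0], [[-0.546, -0.857, 0], 0], [[-0.546, -0.857, 0], 0], [[-0.546, -0.857, 0], 0], [[-0.546, -0.857, 0], 0], [[-0.546, -0.857, 0], 0]]}}

```text
t: 1.75
ee_pos: [0.3277, 0.1413, 0.4045]
tcp_rot: [180.0, 0.0, 158.9]
wrist_force: [0.2, 0.4, 0.4]
grip_width: 0.0602
grip_force: 0.0
```

Call:
{"op": "send_rows", "data": {"targets": [[[-0.546, -0.857, 0], 0], [[-0.546, -0.857, 0], 0], [[-0.546, -0.857, 0], 0], [[-0.546, -0.857, 0], 0], [[-0.546, -0.857, 0], 0], [[-0.546, -0.857, 0], 0], [[-0.546, -0.857, 0], 0], [[-0.3, -0.45, 0], 0]]}}

```text
t: 2.55
ee_pos: [0.3737, -0.0843, 0.4045]
tcp_rot: [-180.0, -0.0, 158.8]
wrist_force: [0.1, 0.9, -0.3]
grip_width: 0.0599
grip_force: 0.0
```

Call:
{"op": "send_rows", "data": {"targets": [[[0, 0, 0], 0.5], [[0, 0, 0], 1], [[0, 0, 0], 1], [[0, 0, 0], 1], [[0, 0, 0], 1], [[0, 0, 0], 1], [[0, 0, 0], 1], [[0, 0, 0], 1]]}}

```text
t: 3.35
ee_pos: [0.3736, -0.0825, 0.4045]
tcp_rot: [-180.0, -0.0, 113.7]
wrist_force: [0.3, 1.0, 0.8]
grip_width: 0.0599
grip_force: 0.0
```

Call:
{"op": "send_rows", "data": {"targets": [[[0, 0, 0], 1], [[0, 0, 0], 1], [[0, 0, 0], 1], [[0, 0, 0], 1], [[0, 0, 0], 1], [[0, 0, 0], 1], [[0, 0, 0], 1], [[0, 0, 0], 1]]}}

```text
t: 4.15
ee_pos: [0.3736, -0.0825, 0.4044]
tcp_rot: [-180.0, 0.0, 65.7]
wrist_force: [0.7, 0.2, -0.3]
grip_width: 0.0599
grip_force: 0.0
```

Call:
{"op": "send_rows", "data": {"targets": [[[0, 0, 0], 1], [[0, 0, 0], 1], [[0, 0, 0], 1], [[0, 0, 0], 1], [[0, 0, 0], 1], [[0, 0, 0], 1], [[0, 0, 0], 1], [[0, 0, 0], 1]]}}

```text
t: 4.95
ee_pos: [0.3736, -0.0824, 0.4045]
tcp_rot: [-180.0, 0.0, 17.7]
wrist_force: [0.2, -0.2, 1.5]
grip_width: 0.0596
grip_force: 0.0
```

Call:
{"op": "send_rows", "data": {"targets": [[[0, 0, 0], 1], [[0, 0, 0], 1], [[0, 0, 0], 0.68], [[0, 0, 0], 0], [[0, 0, 0], 0], [[0, 0, 0], 0], [[0, 0, 0], 0], [[0, 0, 0], 0]]}}

```text
t: 5.75
ee_pos: [0.3737, -0.0825, 0.4047]
tcp_rot: [-180.0, 0.0, 1.9]
wrist_force: [0.6, -0.0, 0.1]
grip_width: 0.0604
grip_force: 0.0
```

Call:
{"op": "send_rows", "data": {"targets": [[[0, 0.93, 0.4], 0], [[0, 0, 0.8], 0], [[0, 0, 0.8], 0], [[0, 0, 0.8], 0], [[0, 0, 0.4], 0], [[0, 0, 0.1], 0], [[0, 0, 0], 0], [[0.33, 0, 0], 0]]}}

```text
t: 6.55
ee_pos: [0.3848, -0.1102, 0.307]
tcp_rot: [179.9, -0.1, 1.8]
wrist_force: [0.2, 1.2, -0.6]
grip_width: 0.06
grip_force: 0.0
```

```bash
cat >> h.py <<'E'
ex=np.array([.9995,.0314]);ey=np.array([-.0314,.9995]);O=np.array([.479,.0415])
def fr(p): d=np.array(p[:2])-O;return (d@ex).round(4),(d@ey).round(4)
def board(c):
    f=c['frame'].astype(int);a=np.zeros(f.shape[:2],bool);a[95:200,295:400]=1
    q=rect(c,a&(f.sum(2)<130)&(f[...,2]>f[...,0]+8),.12);print('board',fr(q[0]),q[1],q[2]-1.8)
def st():
    o=r.get_obs();print(o['t'],fr(o['ee_pos']),o['ee_pos'].round(4),o['tcp_rot'].round(1),o['wrist_force'].round(1))
E
python3 -c "
from h import *
st();board(r.camera('top'))
cv2.imwrite('pics/w.png',r.camera('wrist')['frame'])"
```

```text
6.55 (np.float64(-0.0989), np.float64(-0.1487)) [ 0.3848 -0.1102  0.307 ] [ 1.799e+02 -1.000e-01  1.800e+00] [ 0.2  1.2 -0.6]
board (np.float64(0.0144), np.float64(-0.1483)) (0.1136566549539566, 0.10519401729106903) 0.8542901992797851
```

View pics/w.png

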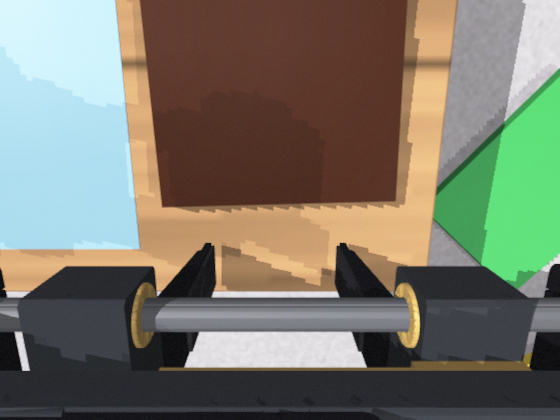

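The wrist view shows both fingers behind the board's near edge (row about 205), square to it. Pushing in +x now.

Call:
{"op": "send_rows", "data": {"targets": [[[0.2, 0, 0.07], 0], [[0.3, 0, 0.03], 0], [[0.3, 0, 0], 0], [[0.4, 0, 0], 0], [[0.4, 0, 0], 0], [[0.4, 0, 0], 0], [[0.4, 0, 0], 0], [[0.4, 0, 0], 0]]}}

```text
t: 7.45
ee_pos: [0.4695, -0.1073, 0.3026]
tcp_rot: [-180.0, 0.0, 1.9]
wrist_force: [-0.6, -0.7, 1.6]
grip_width: 0.0597
grip_force: 0.5
```

Call:
{"op": "send_rows", "data": {"targets": [[[0.3, 0, 0], 0], [[0.2, 0, 0], 0], [[0.2, 0, 0], 0], [[0.15, 0, 0], 0], [[0, 0, 0], 0], [[-0.4, 0, 0], 0], [[-0.6, 0, 0], 0], [[0, 0, -0.5], 0]]}}

```text
t: 8.25
ee_pos: [0.4612, -0.1071, 0.3153]
tcp_rot: [-179.9, 0.3, 1.8]
wrist_force: [0.3, -0.1, 0.1]
grip_width: 0.0597
grip_force: 0.0
```

Call:
{"op": "send_rows", "data": {"targets": [[[0, 0, -1], 0], [[0, 0, -1], 0], [[0, 0, -0.5], -0.5], [[0, 0, 0], -1], [[0, 0, 0], -1], [[0, 0, 0], -1], [[0, 0, 0], -1], [[0, 0, 0], -1]]}}

```text
t: 9.05
ee_pos: [0.4639, -0.1076, 0.3944]
tcp_rot: [179.9, -0.1, 35.1]
wrist_force: [-0.4, -0.7, -0.7]
grip_width: 0.0598
grip_force: 0.0
```

Call:
{"op": "send_rows", "data": {"targets": [[[0, 0, 0], -1], [[0, 0, 0], -1], [[0, 0, 0], -1], [[0, 0, 0], -1], [[0, 0, 0], -1], [[0, 0, 0], -1], [[0, 0, 0], -1], [[0, 0, 0], -1]]}}

```text
t: 9.85
ee_pos: [0.4639, -0.1075, 0.3943]
tcp_rot: [179.9, 0.0, 83.1]
wrist_force: [-0.9, 0.6, 0.7]
grip_width: 0.0602
grip_force: 0.0
```

```bash
python3 -c "
from h import *
st();c=r.camera('top');board(c)
cv2.imwrite('pics/t2.png',cv2.resize(c['frame'][60:260,190:430],None,fx=3,fy=3))"
```

```text
9.85 (np.float64(-0.0198), np.float64(-0.1485)) [ 0.4639 -0.1075  0.3943] [179.9   0.   83.1] [-0.9  0.6  0.7]
board (np.float64(0.0642), np.float64(-0.1884)) (0.11047874391078949, 0.08319081366062164) 66.24173278808594
```

View pics/t2.png

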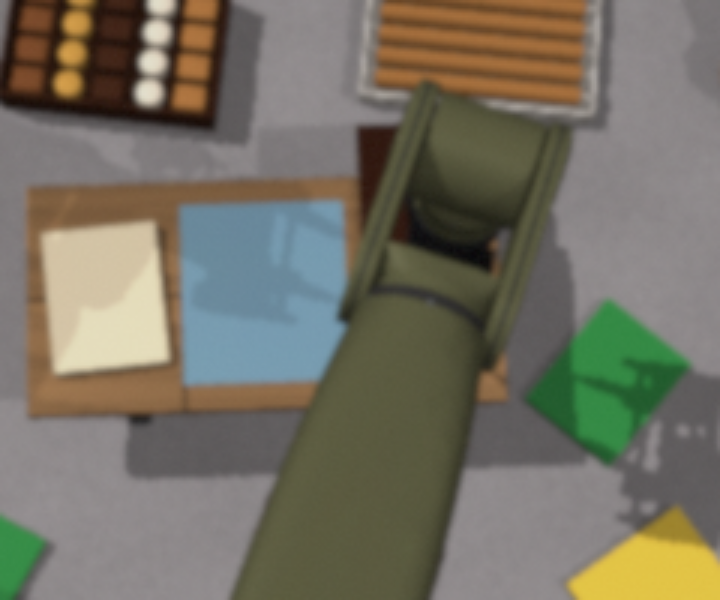

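The board now sticks out about 45 mm past the far side, with its left corner at crop (360,127). Next I go behind its inner edge.

Call:
{"op": "send_rows", "data": {"targets": [[[0, 0, 0], -0.9], [[0, 0, 0], -0.55], [[0.4, 0.5, 0], 0], [[0.7, 0.8, 0], 0], [[0.8, 0.9, 0], 0], [[0.8, 0.9, 0], 0], [[0.45, 0.56, 0], 0], [[0, 0, 0.4], 0]]}}

```text
t: 10.7
ee_pos: [0.573, -0.0087, 0.3835]
tcp_rot: [179.7, 0.0, 91.6]
wrist_force: [-0.3, -0.1, -0.5]
grip_width: 0.0596
grip_force: 0.0
```

Call:
{"op": "send_rows", "data": {"targets": [[[0, 0, 0.8], 0], [[0, 0, 0.8], 0], [[0, 0, 0.7], 0], [[0, 0, 0.3], 0], [[0, 0, 0], 0], [[0, 0, 0], 0], [[0, 0, 0], 0], [[0, 0, 0], 0]]}}

```text
t: 11.5
ee_pos: [0.5713, -0.0102, 0.3036]
tcp_rot: [179.9, 0.0, 91.5]
wrist_force: [0.6, -0.2, 0.1]
grip_width: 0.06
grip_force: 0.0
```

```bash
python3 -c "
from h import *
st();c=r.camera('top');print(fr(P(c,310,102.3,.12)))
cv2.imwrite('pics/w2.png',r.camera('wrist')['frame'])"
```

```text
11.5 (np.float64(0.0907), np.float64(-0.0546)) [ 0.5713 -0.0102  0.3036] [179.9   0.   91.5] [ 0.6 -0.2  0.1]
(np.float64(0.1595), np.float64(-0.1003))
```

View pics/w2.png

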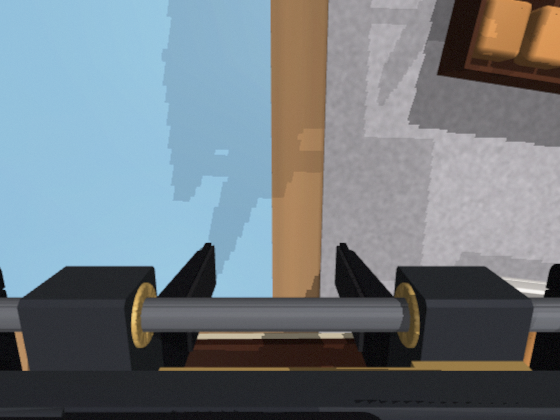

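The fingers sit clear behind the inner edge, which is just visible at rows 335-365. Pushing in -y to get the overhang.

Call:
{"op": "send_rows", "data": {"targets": [[[-0.2, 0, 0], 0], [[-0.3, 0, 0], 0], [[-0.4, 0, 0], 0], [[-0.4, 0, 0], 0], [[-0.4, 0, 0], 0], [[-0.4, 0, 0], 0], [[-0.4, 0, 0], 0], [[-0.3, 0, 0], 0]]}}

```text
t: 12.4
ee_pos: [0.5734, -0.0953, 0.3027]
tcp_rot: [-180.0, 0.0, 91.5]
wrist_force: [-0.1, 0.5, 0.3]
grip_width: 0.0598
grip_force: 0.3
```

Call:
{"op": "send_rows", "data": {"targets": [[[-0.2, 0, 0], 0], [[-0.15, 0, 0], 0], [[-0.1, 0, 0], 0], [[0, 0, 0], 0], [[0, 0, 0], 0], [[0, 0, 0], 0], [[0, 0, 0], 0], [[0, 0, 0], 0]]}}

```text
t: 13.2
ee_pos: [0.5738, -0.1074, 0.3028]
tcp_rot: [180.0, 0.0, 91.6]
wrist_force: [-0.0, 0.7, -0.6]
grip_width: 0.0598
grip_force: 0.0
```

```bash
python3 -c "
from h import *
st();c=r.camera('top');b=r.camera('scene')
x=cv2.resize(c['frame'][80:220,280:420],None,fx=2.8,fy=2.8,interpolation=2);y=cv2.resize(b['frame'][200:340,240:380],None,fx=2.8,fy=2.8,interpolation=2)
cv2.imwrite('pics/t3.png',np.hstack([x,y]))"
```

```text
13.2 (np.float64(0.0901), np.float64(-0.1518)) [ 0.5738 -0.1074  0.3028] [180.    0.   91.6] [-0.   0.7 -0.6]
```

View pics/t3.png

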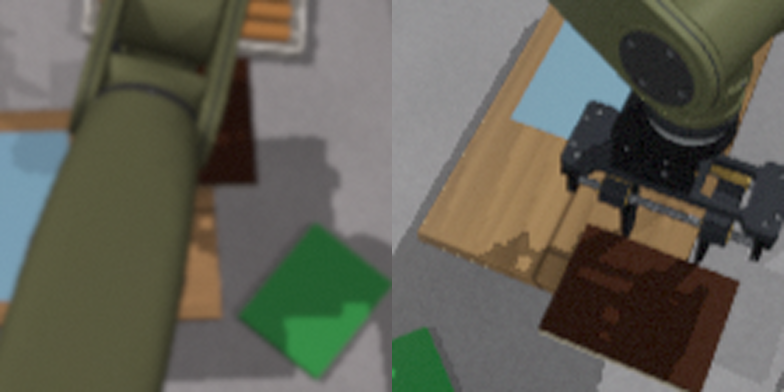

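The board lies flat and overhangs both the end and the far side. Scene corners are about (293,317), (353,339), (364,301) and (311,281). I'll retreat, rotate and measure.

Call:
{"op": "send_rows", "data": {"targets": [[[0.3, 0, 0], 0], [[0.5, 0, 0], 0], [[0, 0, -0.6], 0], [[0, 0, -1], 0], [[0, 0, -1], 0], [[0, 0, -0.5], 0.5], [[0, 0, 0], 1], [[0, 0, 0], 1]], "gripper": 95}}

```text
t: 14.1
ee_pos: [0.5732, -0.0823, 0.3969]
tcp_rot: [179.9, -0.0, 76.4]
wrist_force: [0.0, -0.0, 0.1]
grip_width: 0.0947
grip_force: 0.0
```

Call:
{"op": "send_rows", "data": {"targets": [[[0, 0, 0], 1], [[0, 0, 0], 1], [[0, 0, 0], 1], [[0, 0, 0], 1], [[0, 0, 0], 1], [[0, 0, 0], 1], [[0, 0, 0], 1], [[0, 0, 0], 1]]}}

```text
t: 14.9
ee_pos: [0.5731, -0.0823, 0.3957]
tcp_rot: [-180.0, -0.0, 28.3]
wrist_force: [-0.4, -0.2, -0.5]
grip_width: 0.0951
grip_force: 0.0
```

Call:
{"op": "send_rows", "data": {"targets": [[[0, 0, 0], 1], [[0, 0, 0], 1], [[0, 0, 0], 1], [[0, 0, 0], 1], [[0, 0, 0], 0.5], [[0, 0, 0], 0], [[0, 0, 0], 0], [[0, 0, 0], 0]]}}

```text
t: 15.7
ee_pos: [0.5731, -0.0831, 0.3957]
tcp_rot: [-180.0, 0.0, 1.6]
wrist_force: [0.1, -0.7, -0.2]
grip_width: 0.0948
grip_force: 0.0
```

```bash
python3 -c "
from h import *
st();b=r.camera('scene')
for p in [(292.9,317.1),(352.5,339.3),(363.6,300.7),(310.7,281.1)]:print(fr(P(b,*p,.12)))
cv2.imwrite('pics/w3.png',cv2.resize(b['frame'][180:360,220:400],None,fx=3,fy=3,interpolation=2))
print(r.get_obs()['grip_width'])
f=b['frame'].astype(int);a=np.zeros(f.shape[:2],bool);a[265:350,280:375]=1
q=rect(b,a&(f.sum(2)<170)&(f[...,2]>f[...,0]+15),.12);print(fr(q[0]),q[1:])"
```

```text
15.7 (np.float64(0.0902), np.float64(-0.1275)) [ 0.5731 -0.0831  0.3957] [-180.     0.     1.6] [ 0.1 -0.7 -0.2]
(np.float64(0.0247), np.float64(-0.2733))
(np.float64(0.1666), np.float64(-0.2681))
(np.float64(0.1621), np.float64(-0.1652))
(np.float64(0.0273), np.float64(-0.1662))
0.09472962878248248
(np.float64(0.0901), np.float64(-0.2185)) ((0.1422310173511505, 0.1100066751241684), 1.4459106922149658)
```

View pics/w3.png

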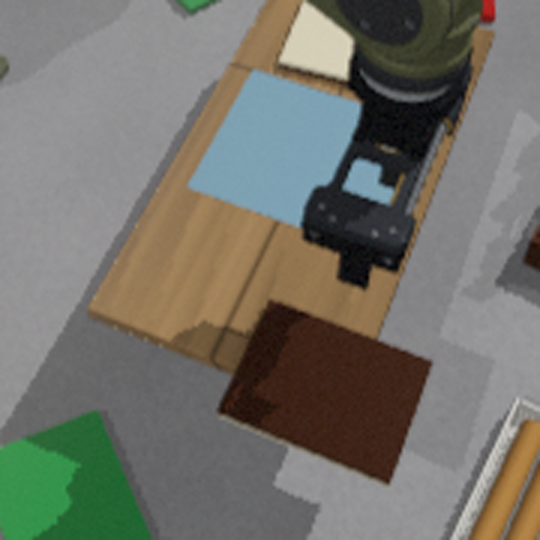

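The image fit puts the board centre at (0.090, -0.2185) in the riser frame, square to it. I'll straddle the inner edge beside the riser, with the outer finger over the overhang.

Call:
{"op": "send_rows", "data": {"targets": [[[0.2, 0.3, 0], 0], [[0.5, 0.8, 0], 0], [[0.5, 0.8, 0], 0], [[0.36, 0.5, 0.3], 0], [[0, 0, 0.8], 0], [[0, 0, 0.8], 0], [[0, 0, 0.6], 0], [[0, 0, 0.2], 0]]}}

```text
t: 16.55
ee_pos: [0.6213, -0.1545, 0.3117]
tcp_rot: [-179.9, 0.2, 1.5]
wrist_force: [-0.8, 0.6, -0.2]
grip_width: 0.095
grip_force: 0.0
```

Call:
{"op": "send_rows", "data": {"targets": [[[0, 0, 0], 0], [[0, 0, 0], 0], [[0, 0, 0], 0], [[0, 0, 0], 0], [[0, 0, 0], 0], [[0, 0, 0], 0], [[0, 0, 0], 0], [[0, 0, 0], 0]]}}

```text
t: 17.35
ee_pos: [0.6219, -0.1543, 0.3148]
tcp_rot: [180.0, 0.0, 1.5]
wrist_force: [0.0, 0.7, 0.1]
grip_width: 0.095
grip_force: 0.0
```

```bash
python3 -c "
from h import *
st()"
```

```text
17.35 (np.float64(0.1366), np.float64(-0.2001)) [ 0.6219 -0.1543  0.3148] [180.    0.    1.5] [0.  0.7 0.1]
```

Call:
{"op": "send_rows", "data": {"targets": [[[0, 0, 0.2], 0], [[0, 0, 0.25], 0], [[0, 0, 0.25], 0], [[0, 0, 0.3], 0], [[0, 0, 0.3], 0], [[0, 0, 0.3], 0], [[0, 0, 0.3], 0], [[0, 0, 0.1], 0]]}}

```text
t: 18.15
ee_pos: [0.6229, -0.1558, 0.2562]
tcp_rot: [179.7, -0.2, 1.6]
wrist_force: [-0.6, -5.7, 7.8]
grip_width: 0.0951
grip_force: 4.0
```

```bash
python3 -c "
from h import *
st();b=r.camera('scene');w=r.camera('wrist')
cv2.imwrite('pics/s4.png',np.hstack([cv2.resize(b['frame'][200:350,240:390],(420,420)),cv2.resize(w['frame'],(380,285)).__class__(0) if 0 else cv2.copyMakeBorder(cv2.resize(w['frame'],(380,285)),0,135,0,0,0)]))"
```

```text
18.15 (np.float64(0.1376), np.float64(-0.2017)) [ 0.6229 -0.1558  0.2562] [179.7  -0.2   1.6] [-0.6 -5.7  7.8]
```

View pics/s4.png

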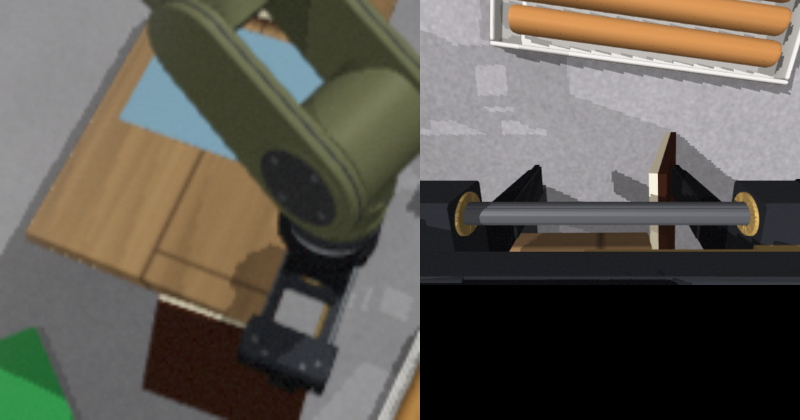

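The wrist view shows the board almost vertical between the fingers, resting against the outer (right) one, with its dark side outward. I'll close gradually and shift outward to follow.

Call:
{"op": "send_rows", "data": {"targets": [[[0, 0.15, 0], 0], [[0, 0.2, 0], 0], [[0, 0.2, 0], 0], [[0, 0.05, 0], 0], [[0, 0, 0], 0], [[0, 0, 0], 0], [[0, 0, 0], 0], [[0, 0, 0], 0]], "gripper": 60}}

```text
t: 19.05
ee_pos: [0.6223, -0.1721, 0.2547]
tcp_rot: [180.0, 0.0, 1.6]
wrist_force: [-0.5, -1.5, -1.2]
grip_width: 0.06
grip_force: 0.5
```

Call:
{"op": "send_rows", "data": {"targets": [[[0, 0.15, 0], 0], [[0, 0.2, 0], 0], [[0, 0.15, 0], 0], [[0, 0.05, 0], 0], [[0, 0, 0], 0], [[0, 0, 0], 0], [[0, 0, 0], 0], [[0, 0, 0], 0]], "gripper": 28}}

```text
t: 19.85
ee_pos: [0.6228, -0.1886, 0.2547]
tcp_rot: [-180.0, 0.0, 1.6]
wrist_force: [-0.5, 0.6, -0.5]
grip_width: 0.0278
grip_force: 0.0
```

```bash
cat >> h.py <<'E'
def ends(c):
    # points of the hanging board seen by depth, riser frame
    w=np.array([[P(c,u,v) for u in range(230,420)] for v in range(180,370)]).reshape(-1,3)
    f=c['frame'][180:370,230:420].reshape(-1,3).astype(int)
    k=(f.sum(1)<170)&(f[:,2]>f[:,0]+15)&(w[:,2]>0)&(w[:,2]<.4)
    d=w[k];q=np.c_[(d[:,:2]-O)@ex,(d[:,:2]-O)@ey,d[:,2]]
    print(k.sum(),np.percentile(q,[3,50,97],axis=0).round(3).tolist())
E
python3 -c "
from h import *
st();ends(r.camera('scene'))"
```

```text
19.85 (np.float64(0.1365), np.float64(-0.2345)) [ 0.6228 -0.1886  0.2547] [-180.     0.     1.6] [-0.5  0.6 -0.5]
2434 [[0.027, -0.298, 0.004], [0.088, -0.253, 0.093], [0.261, 0.168, 0.397]]
```

Call:
{"op": "send_rows", "data": {"targets": [[[0, 0, 0], 0], [[0, 0, 0], 0], [[0, 0, 0], 0], [[0, 0, 0], 0], [[0, 0, 0], 0], [[0, 0, 0], 0], [[0, 0, 0], 0], [[0, 0, 0], 0]], "gripper": 0}}

```text
t: 20.7
ee_pos: [0.6228, -0.1888, 0.2549]
tcp_rot: [180.0, -0.0, 1.5]
wrist_force: [-0.3, -1.6, 2.0]
grip_width: 0.0097
grip_force: 30.0
```

Call:
{"op": "send_rows", "data": {"targets": [[[0, 0.1, -0.1], 0], [[0, 0.1, -0.2], 0], [[0, 0.2, -0.4], 0], [[0, 0.2, -0.6], 0], [[0, 0, -0.8], 0], [[0, 0, -0.8], 0], [[0, 0, -0.8], 0], [[0, 0, -0.3], 0]]}}

```text
t: 21.5
ee_pos: [0.6238, -0.2074, 0.3793]
tcp_rot: [179.9, -0.3, 1.5]
wrist_force: [0.2, 0.7, -0.6]
grip_width: 0.01
grip_force: 30.0
```

```bash
python3 -c "
from h import *
st();c=r.camera('scene')
w=np.array([[P(c,u,v) for u in range(230,420)] for v in range(180,370)]).reshape(-1,3)
f=c['frame'][180:370,230:420].reshape(-1,3).astype(int)
q=np.c_[(w[:,:2]-O)@ex,(w[:,:2]-O)@ey,w[:,2]]
k=(f.sum(1)<170)&(f[:,2]>f[:,0]+12)&(q[:,1]<-.2)&(q[:,1]>-.35)&(q[:,2]>.015)&(q[:,2]<.26)&(q[:,0]<.2)&(q[:,0]>0)
q=q[k];print(k.sum(),np.percentile(q,[1,5,50,95,99],axis=0).round(3).tolist())
m=q.mean(0);v=np.linalg.svd(q-m,full_matrices=False)[2];print(v.round(3))
R=cv2.minAreaRect(q[:,[0,2]].astype(np.float32));print(R)
cv2.imwrite('pics/s5.png',c['frame'])"
```

```text
21.5 (np.float64(0.1369), np.float64(-0.2533)) [ 0.6238 -0.2074  0.3793] [179.9  -0.3   1.5] [ 0.2  0.7 -0.6]
775 [[0.023, -0.26, 0.13], [0.026, -0.259, 0.135], [0.058, -0.258, 0.195], [0.093, -0.256, 0.234], [0.118, -0.255, 0.236]]
[[ 0.203  0.005  0.979]
 [-0.979  0.006  0.203]
 [ 0.005  1.    -0.006]]
((0.08635605126619339, 0.18325477838516235), (0.11006459593772888, 0.12797875702381134), 89.73673248291016)
```

The board is held firmly (9.7 mm opening, 30 N). It hangs vertical and level with its dark face toward -y and its bottom edge at z about 0.128. Carrying it over the sheet.

Call:
{"op": "send_rows", "data": {"targets": [[[0, 0, -0.4], 0], [[0, 0, -0.6], 0], [[0, -0.2, 0], 0], [[-0.2, -0.4, 0], 0], [[-0.25, -0.7, 0], 0], [[-0.25, -0.8, 0], 0], [[-0.25, -0.8, 0], 0], [[-0.25, -0.8, 0], 0]]}}

```text
t: 22.35
ee_pos: [0.5832, -0.095, 0.4033]
tcp_rot: [-179.9, 0.1, 1.6]
wrist_force: [-0.6, 0.6, -1.1]
grip_width: 0.0101
grip_force: 30.0
```

Call:
{"op": "send_rows", "data": {"targets": [[[-0.25, -0.8, 0], 0], [[-0.25, -0.8, 0], 0], [[-0.25, -0.8, 0], 0], [[-0.25, -0.8, 0], 0], [[-0.25, -0.8, 0], 0], [[-0.25, -0.8, 0], 0], [[-0.25, -0.7, 0], 0], [[-0.25, -0.6, 0], 0]]}}

```text
t: 23.15
ee_pos: [0.518, 0.0862, 0.4034]
tcp_rot: [-180.0, 0.1, 1.6]
wrist_force: [-0.8, -1.0, -1.6]
grip_width: 0.0097
grip_force: 30.0
```

Call:
{"op": "send_rows", "data": {"targets": [[[0, -0.3, 0], 0], [[0, -0.2, 0], 0], [[0, 0, 0], 0], [[0, 0, 0], 0], [[0, 0, 0], 0], [[0, 0, 0], 0], [[0, 0, 0], 0], [[0, 0, 0], 0]]}}

```text
t: 23.95
ee_pos: [0.5191, 0.0993, 0.4048]
tcp_rot: [180.0, -0.0, 1.5]
wrist_force: [-1.1, 0.9, -1.3]
grip_width: 0.0097
grip_force: 30.0
```

```bash
python3 -c "
from h import *
st();print(r.get_obs()['grip_width'])"
```

```text
23.95 (np.float64(0.0419), np.float64(0.0565)) [0.5191 0.0993 0.4048] [180.   -0.    1.5] [-1.1  0.9 -1.3]
0.009730148579716446
```

Call:
{"op": "send_rows", "data": {"targets": [[[0, 0, 0.2], 0], [[0, 0, 0.35], 0], [[0, 0, 0.35], 0], [[0, 0, 0.2], 0], [[0, 0, 0.1], 0], [[0, 0, 0.1], 0], [[0, 0, 0.05], 0], [[0, 0, 0], 0]]}}

```text
t: 24.75
ee_pos: [0.5191, 0.0995, 0.3649]
tcp_rot: [-180.0, -0.0, 1.5]
wrist_force: [-1.1, -0.7, 2.0]
grip_width: 0.01
grip_force: 30.0
```

Call:
{"op": "send_rows", "data": {"targets": [[[0, 0, 0], 0], [[0, 0, 0.02], 0], [[0, 0, 0], 0], [[0, 0, 0], 0], [[0, 0, 0], 0], [[0, 0, 0], 0], [[0, 0, 0], 0], [[0, 0, 0], 0]]}}

```text
t: 25.55
ee_pos: [0.519, 0.0996, 0.3648]
tcp_rot: [180.0, -0.0, 1.6]
wrist_force: [-2.1, -0.2, 5.3]
grip_width: 0.0101
grip_force: 30.0
```

The bottom edge is on the sheet (5 N). I'll open to 40 mm, then walk the top over toward -y so it leans on the outer finger and goes down dark side first.

Call:
{"op": "send_rows", "data": {"targets": [[[0, 0, 0], 0], [[0, 0, 0], 0], [[0, 0, 0], 0], [[0, 0, 0], 0], [[0, 0, 0], 0], [[0, 0.15, 0], 0], [[0, 0.25, 0], 0], [[0, 0.25, 0], 0]], "gripper": 40}}

```text
t: 26.35
ee_pos: [0.5195, 0.0794, 0.3636]
tcp_rot: [180.0, 0.0, 1.6]
wrist_force: [0.6, 0.0, -0.1]
grip_width: 0.0398
grip_force: 0.0
```

Call:
{"op": "send_rows", "data": {"targets": [[[0, 0.25, 0], 0], [[0, 0.25, 0], 0], [[0, 0.25, 0], 0], [[0, 0.25, 0], 0], [[0, 0.25, 0], 0], [[0, 0.25, 0], 0], [[0, 0.2, 0], 0], [[0, 0, 0], 0]]}}

```text
t: 27.15
ee_pos: [0.5209, 0.0284, 0.3637]
tcp_rot: [180.0, -0.0, 1.5]
wrist_force: [0.3, 0.1, 0.1]
grip_width: 0.04
grip_force: 0.0
```

```bash
python3 -c "
from h import *
st();b=r.camera('scene');w=r.camera('wrist')
cv2.imwrite('pics/s6.png',np.hstack([cv2.resize(b['frame'][130:320,240:400],(400,475)),cv2.copyMakeBorder(cv2.resize(w['frame'],(400,300)),0,175,0,0,0)]))"
```

```text
27.15 (np.float64(0.0415), np.float64(-0.0144)) [0.5209 0.0284 0.3637] [180.   -0.    1.5] [0.3 0.1 0.1]
```

View pics/s6.png

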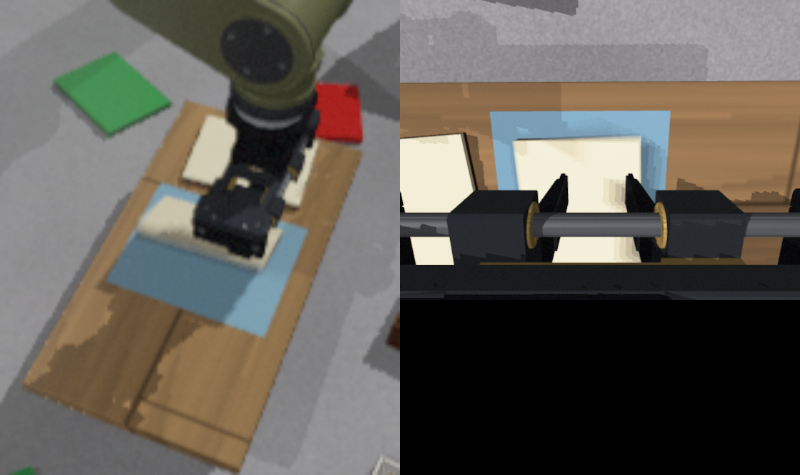

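The cream side faces up and the board leans toward -y. I'll continue outward, then lift clear and measure.

Call:
{"op": "send_rows", "data": {"targets": [[[0, 0.2, -0.1], 0], [[0, 0.25, -0.2], 0], [[0, 0.25, -0.2], 0], [[0, 0.25, -0.3], 0], [[0, 0.2, -0.4], 0], [[0, 0, -0.6], 0], [[0, 0, -0.8], 0], [[0, 0, -0.8], 0]]}}

```text
t: 28.05
ee_pos: [0.5217, -0.0059, 0.4675]
tcp_rot: [180.0, -0.0, 1.5]
wrist_force: [0.0, 0.6, 0.3]
grip_width: 0.0399
grip_force: 0.0
```

Call:
{"op": "send_rows", "data": {"targets": [[[0, 0.5, -0.5], 0], [[0, 0.9, 0], 0], [[0, 0.9, 0], 0], [[0, 0.9, 0], 0], [[0, 0.9, 0], 0], [[0, 0.9, 0], 0], [[0, 0.9, 0], 0], [[0, 0.5, 0], 0]]}}

```text
t: 28.85
ee_pos: [0.5265, -0.2001, 0.4808]
tcp_rot: [180.0, 0.0, 1.4]
wrist_force: [-0.0, 0.4, -0.6]
grip_width: 0.0402
grip_force: 0.0
```

```bash
python3 -c "
from h import *
st();c=r.camera('scene')
w=np.array([[P(c,u,v) for u in range(230,420)] for v in range(140,340)])
f=c['frame'][140:340,230:420].astype(int)
m=(f[...,2]>150)&(f[...,0]>105)&(f[...,2]>f[...,0]+15)
q=np.dstack([(w[...,:2]-O)@ex,(w[...,:2]-O)@ey,w[...,2]])
for lo,hi in((-.25,.09),(.09,.3)):
    k=m&(q[...,1]>lo)&(q[...,1]<hi)&(abs(q[...,0])<.13)&(q[...,2]>.09)&(q[...,2]<.25)
    n,l,s,_=cv2.connectedComponentsWithStats(k.astype(np.uint8));k=l==1+s[1:,4].argmax();p=q[k]
    print(k.sum(),np.percentile(p,[3,50,97],axis=0).round(3).tolist(),cv2.minAreaRect(p[:,:2].astype(np.float32)))"
```

```text
28.85 (np.float64(0.0399), np.float64(-0.2429)) [ 0.5265 -0.2001  0.4808] [180.    0.    1.4] [-0.   0.4 -0.6]
450 [[0.026, -0.051, 0.118], [0.047, -0.003, 0.121], [0.066, 0.052, 0.123]] ((0.04574647545814514, 0.000750519335269928), (0.11270911991596222, 0.04554039612412453), 89.45228576660156)
669 [[-0.015, 0.108, 0.111], [0.032, 0.164, 0.121], [0.065, 0.221, 0.123]] ((0.023494966328144073, 0.1643766611814499), (0.08624997735023499, 0.12901903688907623), 4.553187847137451)
```

```bash
python3 -c "
from h import *
c=r.camera('top');f=c['frame'].astype(int);B,G,R=f[...,0],f[...,1],f[...,2]
for a,b in((195,250),(250,310)):
    roi=np.zeros(B.shape,bool);roi[110:205,a:b]=1
    q=rect(c,roi&(R>180-60*0)&(B>120)&(R>B+15),.12);print(q,fr(q[0]))
    q=rect(c,roi&(R>130)&(B>95)&(R>B+15),.12);print(q,fr(q[0]))"
```

```text
((0.4714115262031555, 0.19604019820690155), (0.13992765545845032, 0.11077345162630081), 6.0400567054748535) (np.float64(-0.0027), np.float64(0.1547))
((0.47131526470184326, 0.19569529592990875), (0.14578787982463837, 0.1152665987610817), 6.021157741546631) (np.float64(-0.0028), np.float64(0.1544))
((0.4757879376411438, 0.04103614389896393), (0.13844436407089233, 0.10903304815292358), 4.14220666885376) (np.float64(-0.0032), np.float64(-0.0004))
((0.47470182180404663, 0.040707774460315704), (0.14065848290920258, 0.10953113436698914), 4.142206192016602) (np.float64(-0.0043), np.float64(-0.0007))
```

The spare hasn't moved, and the board lies cream side up and flat, about 4 mm from the sheet's centre. Handing in.

```bash
python3 -c "
from rig import r
print(r.job_done())"
```

```text
the job is handed in; nothing more can be done
None
```

I turned the dark board over and handed the job in: it lies flat, cream side up, about 4 mm from the sheet's centre, and the spare board did not move; the hand-in call returned no verdict.

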